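# Hang the parts tray on the bench rail at the tape mark

### The job

Pick up the rectangular two-compartment hook-on parts tray (not the round pot, which stays where it is) and hook it over the bench rail about a hand's width to one side of the tape mark, on whichever side you like. Then slide it along the rail, without lifting it off, until its hook is centred on the tape, and leave it hanging there. Keep the tray upright all the while so that its parts do not spill.

Things in the scene. Friction and masses are not known exactly. Their poses are not given: they have to be found in the camera images.
- tray: Steel tray 70 (x) x 90 (y) x 35 mm, 2 compartments, 0.3 kg, loose, upright. Origin: underside centre, z up. A strap 24 mm wide rises at x=-37; at 125 mm it turns over into a peaked hook: peak's underside x=0, 153 high; lip x=+24, end 120 high: open to +x. On the peak a wood grip block 16 x 26 (y) mm, 156-208 high. Hang: +x first, lip over rail, tray under, lower 50; origin then 144 under rail axis
- pot: Bystander, to be left standing where it is: a loose hook-on pot with the same hook, strap and wooden grip block as the tray and the same 208 mm height, but with a round steel cup, 72 mm across and 55 mm high, at the bottom. It stands on the bench to the left or right of the tray. Origin: centre of its underside, z up.
- rail: Fixed bench rail: a bare straight steel tube, 14 mm diameter, along y, its axis 220 mm above the bench, on two posts (18 mm diameter, tops 229 mm high) at y = -230 and +230 mm, each with a foot 60 mm across, 8 mm high. Origin: on the bench under the middle of the tube, z up; its -x side faces the robot. Its place and yaw differ every time.
- mark: The mark: a band of black tape, 30 mm long, wrapped round the rail within 60 mm of its middle. Origin: on the tube's axis at the middle of the band (220 mm above the bench), y along the tube, z up.
Not all that is in view belongs to the job. What is shaped like the tray but blue is not meant.

How it is judged:
By the outcome, as a careful person would: the job done as asked, in the order asked, and still so for the second after the job is handed in, with the robot touching nothing.
It also fails if it takes over 40 s, if anything falls off the work surface, if the arm or the gripper's body presses on something with over 40 N, if the wrist force passes 120 N, or if a joint passes its speed limit or range.

### The arm

A 6-joint arm with a two-finger parallel gripper is mounted at the origin on the work surface. World frame = base frame: x ahead of the robot, y to its left, z up, the work surface at z = 0. Lengths are in m, angles in rad, forces in N, time in s.
With the tool pointing down it reaches from about 0.225 to 0.725 m from the base axis. Payload 3.1 kg.
Tool frame: the origin (TCP) lies at the very end of the fingers, on their centre line; the grasp point (between the pads) lies 19 mm behind it; z points along the fingers, y is the line along which they close (so a half turn about z gives the same grasp; the last joint's range is limited). The gripper opens to 85 mm and grips with 20 to 120 N. Pads are 22 mm wide; open, the fingers measure 114 mm over their backs; the gripper's body (76 mm by 85 mm) begins 54 mm behind the grasp point. The pads swing forward as they close: fully open they stand 13 mm farther back than shut.
Start: joints at [-1.328, 0.048, 0.099, 1.622, 0, 1.443], TCP at [0.19, -0.489, 0.231] pointing down, gripper open.
Joint ranges: [-2.91, 2.91], [-0.99, 1.94], [-1.21, 1.42], [-2.12, 2.29], [-1.49, 1.47], [-3.14, 3.14]. Speed limits (rad/s): [2.79, 2.79, 3.14, 3.14, 3.14, 3.14].

### API

Orientations are given as a unit quaternion [w, x, y, z].
In Python, from rig import arm gives the robot as it stands. The module is installed in compiled form; this text tells all that it offers.
- The arm moves only by the tool carry_out, never from a script. Its argument "rows" is a list of rows, each a list of 7 numbers: the shift along the tool's x, y, z in m, then the turn, a rotation vector about the tool's x, y, z in degrees, then the closure in counts, from 0 (fully open) to 255 (shut). In form: [[dx, dy, dz, rx, ry, rz, jaw], ...]. A call has 1 to 20 rows; each row is the pose to reach, as a shift and turn from the pose commanded when the call began, along the tool's axes at that moment; what a row does not reach only later rows make up. A row lasts 1/12 s, in which the tool goes at most 41.7 mm and 7.16 degrees, less where a joint would pass 70% of its speed; a pose out of reach is approached as far as the arm can. A call with a gripper value outside its range is refused whole. The fingers move at their own pace and stop on an object; "newtons" is the grip in N (left out, the last holds). Time passes only in rows, so rows that repeat a pose let the fingers close. It gives the time, the measured TCP pose, the force, the opening and the grip force at its end, in the units of the state.
- arm.get_state(): the state, without advancing time (a new reading comes with each control period).
- arm.get_image(name): name is "scene" or "top"; returns a dict with "pixels" (384x512x3 uint8, blue, green, red), "range_z" (384x512 float32, m along the optical axis (not along the pixel's ray), 0 where there is no reading), "K" (3x3 intrinsics, pixels), "eye" and "attitude" of the camera in the world. Camera axes: x right, y down, z forward; pixel columns grow to the right and rows downward; lengths in m; the calibration is good to about 2 mm. A picture is of the moment at which its call begins.
- arm.hand_in(): hands the job in; it is judged then, once.
Trained networks look in a picture, given as the dict that the camera call returned (one of the last four; its "shot" number tells which), for a name from the list of things; names that differ only in an ending like _2 or _b are one class to them, and where a whole thing is asked for, a point or a joint stands for the part that bears it (a point fixed in the world has none). Each returns a list of dicts, best first, with "p" (0 to 1); they miss things now and then, are a little off and sometimes report something else, mostly with a low value. They report only what shows in the picture. A call takes as long as a camera call. They do not tell look-alikes from the thing itself.
- arm.outline_of(picture, thing): "mask" (384x512 bool, what is visible of it) and "box" ([left, top, width, height] in pixels, round what is visible of it).
The state is a dict: "clock": time; "joint_positions": joint angles; "joint_vel": joint speeds; "joint_torque": joint torques, N m; "position": TCP position; "tool_rot": TCP orientation; "ft_force": force on the tool from outside, world axes, zero at the start; "torque": the same for the moment, N m; "finger_gap": opening from 0.0 (shut) to 1.0 (fully open); "grip_force": force on a finger pad.
Only numpy, scipy, OpenCV 4.12 (cv2) and the standard library are available. Lean on these libraries where they do the work, as an engineer would, in place of code of your own. Each camera call takes 0.05 s, during which the arm holds its last target. There are 200 camera calls.

## Working session

There is one attempt and no reset: what is moved stays moved. The work goes in short steps, Python scripts to look and compute and a tool call to move; the robot and the scene stay as the last step left them, time stands still between calls to the robot, and variables do not carry over. Pictures are saved under pics/ and viewed, at most 10 in all, crops included, and the job is handed in when it is done.

Besides the shell and the picture viewer there is one more tool, called after "Call:" as name(argument=value, ...), one argument or row to a line, values as JSON. carry_out: Moves the arm, as the interface text tells. Its arguments: {"type":"object","properties":{"rows":{"type":"array","items":{"type":"array","items":{"type":"number"}}},"newtons":{"type":"number"}},"required":["rows"]}

```bash
mkdir -p pics
cat > h.py <<'E'
import numpy as np, cv2
from scipy.spatial.transform import Rotation as R
from rig import arm
def rot(a):
    a=np.array(a,float)
    if a.shape==(3,3): return a
    return R.from_quat(a[[1,2,3,0]]).as_matrix()
def cloud(im):
    K=np.array(im["K"]); z=im["range_z"]; v,u=np.mgrid[:384,:512]
    p=np.stack([(u-K[0,2])/K[0,0]*z,(v-K[1,2])/K[1,1]*z,z],-1)
    w=p@rot(im["attitude"]).T+np.array(im["eye"]); w[z==0]=np.nan
    return w
E
python3 - <<'E'
from h import *
a=arm.get_image("scene"); b=arm.get_image("top")
cv2.imwrite("pics/a.png",np.vstack([a["pixels"]]));cv2.imwrite("pics/b.png",b["pixels"])
print(a["eye"],a["attitude"],b["eye"],b["attitude"],a["K"])
for n,im in(("scene",a),("top",b)):
    w=cloud(im)
    for t in("tray","pot","rail","mark"):
        for d in arm.outline_of(im,t):
            q=w[d["mask"]]; q=q[~np.isnan(q[:,0])]
            print(n,t,round(d["p"],2),d["box"],len(q),np.round(np.median(q,0),3),np.round(np.percentile(q,2,0),3),np.round(np.percentile(q,98,0),3))
print(arm.get_state())
E
```

```text
[1.12583162 0.16250801 0.79539227] [-0.25292414  0.59185147  0.70117943 -0.30673869] [0.25072427 0.03896145 0.93994491] [-0.07446462  0.71738261 -0.68882508  0.07305633] [[440.79145994   0.         250.32867202]
 [  0.         440.79145994 196.52201272]
 [  0.           0.           1.        ]]
scene tray 0.95 [336.3, 123.0, 39.9, 74.6] 1519 [0.218 0.278 0.031] [0.174 0.236 0.002] [0.249 0.321 0.206]
scene tray 0.74 [279.8, 169.1, 38.7, 87.0] 1669 [0.429 0.147 0.035] [0.333 0.107 0.001] [0.467 0.19  0.209]
scene tray 0.28 [154.4, 164.7, 36.3, 77.2] 1584 [ 0.454 -0.146  0.053] [ 0.289 -0.208  0.001] [ 0.482 -0.114  0.209]
scene pot 0.67 [153.4, 164.4, 35.8, 79.2] 1458 [ 0.454 -0.145  0.053] [ 0.411 -0.18   0.004] [ 0.482 -0.115  0.208]
scene rail 0.92 [95.7, 185.5, 246.9, 141.2] 4157 [0.593 0.052 0.184] [ 0.431 -0.255  0.   ] [0.635 0.242 0.229]
top tray 0.86 [190.2, 183.4, 40.5, 37.4] 1250 [0.413 0.142 0.033] [0.379 0.105 0.002] [0.458 0.194 0.209]
top tray 0.76 [116.5, 272.7, 55.8, 38.6] 1545 [0.206 0.272 0.028] [0.171 0.234 0.002] [0.241 0.31  0.209]
top pot 0.8 [315.8, 177.2, 41.
[... 341 characters left out ...]
ray([-1.32778469e+00,  4.80261627e-02,  9.91432259e-02,  1.62198844e+00,
       -2.38181554e-05,  1.44299790e+00]), 'joint_vel': array([ 3.77047380e-04, -4.50533681e-04,  6.27445947e-05,  1.06523028e-03,
       -1.42917024e-04,  8.82053810e-04]), 'joint_torque': array([-1.31498287e-03, -3.38208604e+01,  3.19780540e+01,  2.52220787e-03,
       -2.85705628e-04, -5.45235366e-06]), 'position': array([ 0.19022053, -0.48930083,  0.23126943]), 'tool_rot': array([-3.67783302e-05,  9.82861665e-01,  1.84344637e-01, -1.40498868e-05]), 'ft_force': array([ 0.34111544,  0.05209539, -0.18604246]), 'torque': array([-0.02726376, -0.00392182,  0.00785527]), 'grip_force': 0.0, 'finger_gap': 0.9998401418781423}
```

View pics/a.png

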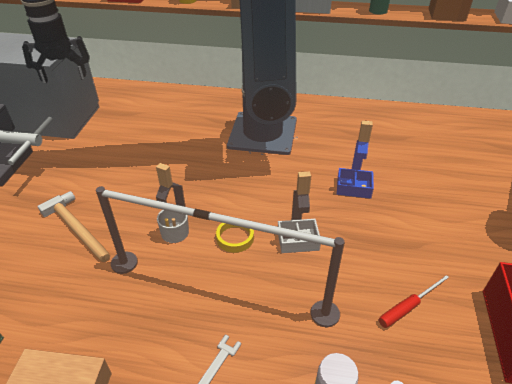

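View pics/b.png

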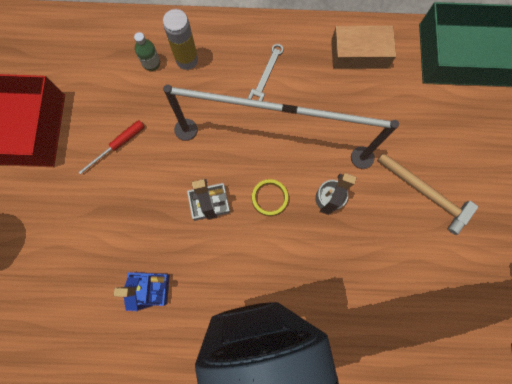

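The scene view shows the grey tray at (298,235) with its grip block at (303,183), the pot at (173,222), the blue decoy at (355,183) and the tape at (202,214). In the top view the tray is at (209,202), its block at (200,185), and the tape at (289,108).

```bash
cat > m.py <<'E'
from h import *
def railmark(ims):
    P=[];M=[]
    for im in ims:
        w=cloud(im); px=im["pixels"].astype(int)
        # tube top surface: near z 0.21..0.229 , in region
        s=(w[...,2]>.215)&(w[...,2]<.2285)&(w[...,0]>.5)&(abs(w[...,1])<.215)
        P.append(w[s])
        dark=s&(px.max(-1)<60); M.append(w[dark])
    return P,M
if __name__=="__main__":
    ims=[arm.get_image("scene"),arm.get_image("top")]
    P,M=railmark(ims)
    for p,m in zip(P,M):
        c=np.polyfit(p[:,1],p[:,0],1); r=p[:,0]-np.polyval(c,p[:,1]); k=abs(r)<.01;c=np.polyfit(p[k,1],p[k,0],1)
        print("rail x=",c,"yaw",-np.degrees(np.arctan(c[0])),len(p),"mark",np.median(m,0).round(4),m.min(0).round(3),m.max(0).round(3),len(m))
    for n,im in zip(("scene","top"),ims):
        w=cloud(im); px=im["pixels"].astype(int)
        reg=(abs(w[...,0]-.43)<.08)&(abs(w[...,1]-.148)<.07)
        for nm,lo,hi in(("block",.16,.215),("blocktop",.203,.215),("strap/hook",.05,.155),("rim",.028,.04)):
            s=reg&(w[...,2]>lo)&(w[...,2]<hi); q=w[s]
            if len(q)<6: print(n,nm,len(q));continue
            (cx,cy),(a,b),ang=cv2.minAreaRect((q[:,:2]*1000).astype(np.float32))
            print(n,nm,len(q),"mean",q.mean(0).round(4),"rect",round(cx,1),round(cy,1),round(a,1),round(b,1),round(ang,1))
E
python3 m.py
```

```text
return _methods._mean(a, axis=axis, dtype=dtype,
  ret = um.true_divide(
Traceback (most recent call last):
  File "m.py", line 16, in <module>
    print("rail x=",c,"yaw",-np.degrees(np.arctan(c[0])),len(p),"mark",np.median(m,0).round(4),m.min(0).round(3),m.max(0).round(3),len(m))
                                                                                               ~~~~~^^^
ValueError: zero-size array to reduction operation minimum which has no identity
```

```bash
sed -i 's/w\[...,2\]>.215)&(w\[...,2\]<.2285)/w[...,2]>.210)\&(w[...,2]<.235)/; s/max(-1)<60/max(-1)<90/' m.py
sed -i 's/m.min(0).round(3),m.max(0).round(3)/np.percentile(m,[2,98],axis=0).round(3).tolist()/' m.py
python3 m.py
```

```text
rail x= [0.12556109 0.58998565] yaw -7.156667388320808 1801 mark [ 0.588  -0.0266  0.2258] [[0.581, -0.041, 0.214], [0.619, 0.215, 0.23]] 120
rail x= [0.12500199 0.58144997] yaw -7.125128769776838 1542 mark [ 0.578  -0.0246  0.2263] [[0.573, -0.039, 0.22], [0.603, 0.211, 0.23]] 109
scene block 289 mean [0.4291 0.1482 0.1894] rect 424.2 148.0 19.4 26.4 13.6
scene blocktop 84 mean [0.4261 0.1478 0.2079] rect 423.9 147.8 18.1 26.2 15.8
scene strap/hook 350 mean [0.4215 0.1449 0.1185] rect 416.4 146.3 71.7 24.5 15.0
scene rim 317 mean [0.4192 0.1442 0.0336] rect 422.7 147.8 77.0 90.4 14.1
top block 177 mean [0.4176 0.1473 0.198 ] rect 420.3 148.8 17.0 25.7 14.6
top blocktop 108 mean [0.4197 0.1486 0.2077] rect 420.6 148.9 16.3 25.7 14.0
top strap/hook 282 mean [0.3955 0.142  0.128 ] rect 413.7 146.9 67.0 24.2 13.9
top rim 212 mean [0.4175 0.1473 0.0347] rect 417.9 148.5 75.6 90.2 14.9
```

Call:
carry_out(
  rows=[
    [0.447,-0.51,-0.04,0,0,-83.3,0],
    [0.447,-0.51,-0.04,0,0,-83.3,0],
    [0.447,-0.51,-0.04,0,0,-83.3,0],
    [0.447,-0.51,-0.04,0,0,-83.3,0],
    [0.447,-0.51,-0.04,0,0,-83.3,0],
    [0.447,-0.51,-0.04,0,0,-83.3,0],
    [0.447,-0.51,-0.04,0,0,-83.3,0],
    [0.447,-0.51,-0.04,0,0,-83.3,0],
    [0.447,-0.51,-0.04,0,0,-83.3,0],
    [0.447,-0.51,-0.04,0,0,-83.3,0],
    [0.447,-0.51,-0.04,0,0,-83.3,0],
    [0.447,-0.51,-0.04,0,0,-83.3,0],
    [0.447,-0.51,-0.04,0,0,-83.3,0],
    [0.447,-0.51,-0.04,0,0,-83.3,0],
    [0.447,-0.51,-0.04,0,0,-83.3,0],
    [0.447,-0.51,-0.04,0,0,-83.3,0],
    [0.447,-0.51,-0.04,0,0,-83.3,0],
    [0.447,-0.51,-0.04,0,0,-83.3,0],
    [0.447,-0.51,-0.04,0,0,-83.3,0],
    [0.447,-0.51,-0.04,0,0,-83.3,0],
  ],
)

```text
clock: 2.37
position: [0.4218, 0.1473, 0.2713]
tool_rot: [0.0, 0.612, 0.791, -0.0]
ft_force: [0.1, 0.8, 0.2]
finger_gap: 0.997
grip_force: 0.0
```

Call:
carry_out(
  rows=[
    [0,0,0.04,0,0,0,0],
    [0,0,0.08,0,0,0,0],
    [0,0,0.106,0,0,0,0],
    [0,0,0.106,0,0,0,0],
    [0,0,0.106,0,0,0,100],
    [0,0,0.106,0,0,0,150],
    [0,0,0.106,0,0,0,255],
    [0,0,0.106,0,0,0,255],
    [0,0,0.106,0,0,0,255],
    [0,0,0.106,0,0,0,255],
    [0,0,0.106,0,0,0,255],
    [0,0,0.106,0,0,0,255],
    [0,0,0.106,0,0,0,255],
    [0,0,0.106,0,0,0,255],
  ],
  newtons=50,
)

```text
clock: 3.53
position: [0.423, 0.1482, 0.167]
tool_rot: [0.001, 0.612, 0.791, 0.001]
ft_force: [-0.4, 0.1, 6.0]
finger_gap: 0.184
grip_force: 49.9
```

Call:
carry_out(
  rows=[
    [0,0,-0.02,0,0,0,255],
    [0,0,-0.05,0,0,0,255],
    [0,0,-0.085,0,0,0,255],
    [0,0,-0.12,0,0,0,255],
    [0,0,-0.145,0,0,0,255],
    [-0.01,0.007,-0.15,0,0,2,255],
    [-0.03,0.02,-0.15,0,0,6,255],
    [-0.05,0.034,-0.15,0,0,11,255],
    [-0.07,0.048,-0.15,0,0,16,255],
    [-0.085,0.058,-0.15,0,0,20,255],
    [-0.09,0.061,-0.15,0,0,21.6,255],
    [-0.09,0.061,-0.15,0,0,21.6,255],
    [-0.09,0.061,-0.15,0,0,21.6,255],
  ],
)

```text
clock: 4.62
position: [0.503, 0.0765, 0.3144]
tool_rot: [-0.001, 0.749, 0.663, -0.001]
ft_force: [-0.5, 0.1, -2.8]
finger_gap: 0.18
grip_force: 49.6
```

```bash
cat > n.py <<'E'
from h import *
from scipy.optimize import least_squares
import sys
st=arm.get_state(); T=st["position"]; Rt=rot(st["tool_rot"]); print("tcp",T.round(4),"yaw",np.degrees(np.arctan2(Rt[1,0],Rt[0,0])).round(2),st["ft_force"].round(1),st["clock"])
for n in("scene","top"):
    im=arm.get_image(n); w=cloud(im); px=im["pixels"].astype(int); K=im["K"]
    s=(w[...,2]>.205)&(w[...,2]<.235)&(abs(w[...,0]-.586-.125*w[...,1])<.016)&(abs(w[...,1])<.21)
    q=w[s]
    f=lambda p:(np.hypot((q[:,0]-p[0]-p[1]*q[:,1])/np.sqrt(1+p[1]**2),q[:,2]-p[2])-.007)
    p=least_squares(f,[.586,.125,.22],loss="soft_l1",f_scale=.001).x
    m=w[s&(px.max(-1)<90)&(w[...,1]>-.06)&(w[...,1]<.02)]
    y=np.percentile(m[:,1],[3,50,97]) if len(m) else None
    print(n,"axis",p.round(4),"yaw",np.degrees(np.arctan(p[1])).round(2),"mark y",y,len(m))
    v=w-T; lx=v@Rt
    # tray frame: x=tool y, y=tool x (sign), body rim region below tcp
    tx=lx[...,1]; ty=-lx[...,0]*-1
    reg=(abs(tx)<.06)&(abs(ty)<.07)&(v[...,2]<-.02)&(v[...,2]>-.18)&~s
    for nm,a,b in(("hook",-.06,-.02),("rim",-.14,-.125)):
        k=reg&(v[...,2]>a)&(v[...,2]<b)
        if k.sum()>20:
            (cx,cy),(ww,hh),g=cv2.minAreaRect(np.stack([tx[k],ty[k]],-1).astype(np.float32)*1000)
            print(n,nm,"toolframe c",round(cx,1),round(cy,1),"size",round(ww,1),round(hh,1),"ang",round(g,1),"zmax",v[k][:,2].max().round(4),k.sum())
    if len(sys.argv)>1: cv2.imwrite(f"pics/{sys.argv[1]}_{n}.png",im["pixels"])
E
python3 n.py c
```

```text
tcp [0.503  0.0765 0.3144] yaw 83.0 [-0.5  0.1 -2.8] 4.6167
scene axis [0.5863 0.1255 0.2208] yaw 7.15 mark y [-0.04057438 -0.02712985 -0.01385512] 126
scene hook toolframe c -5.0 0.5 size 24.2 69.7 ang 89.9 zmax -0.0201 259
scene rim toolframe c -0.6 0.4 size 78.2 90.5 ang 0.3 zmax -0.1255 596
top axis [0.5835 0.1227 0.2204] yaw 6.99 mark y [-0.0385506  -0.02475863 -0.01093305] 102
```

Call:
carry_out(
  rows=[
    [0,0.015,0,0,0,0,255],
    [0,0.04,0,0,0,0,255],
    [0,0.065,0,0,0,0,255],
    [0,0.083,0,0,0,0,255],
    [0,0.091,0,0,0,0,255],
    [0,0.091,0,0,0,0,255],
    [0,0.091,0.015,0,0,0,255],
    [0,0.091,0.032,0,0,0,255],
    [0,0.091,0.045,0,0,0,255],
    [0,0.091,0.055,0,0,0,255],
    [0,0.091,0.06,0,0,0,255],
    [0,0.091,0.06,0,0,0,255],
  ],
)

```text
clock: 5.72
position: [0.5923, 0.0658, 0.2542]
tool_rot: [-0.001, 0.749, 0.663, -0.001]
ft_force: [-0.2, 0.3, -2.8]
finger_gap: 0.178
grip_force: 49.8
```

```bash
python3 n.py d
```

```text
tcp [0.5923 0.0658 0.2542] yaw 83.02 [-0.2  0.3 -2.8] 5.7167
scene axis [0.5863 0.1256 0.2209] yaw 7.16 mark y [-0.04094138 -0.02721412 -0.01385394] 127
scene hook toolframe c -5.1 0.6 size 24.1 68.8 ang 89.9 zmax -0.0201 234
scene rim toolframe c 0.7 0.4 size 73.9 90.7 ang 0.2 zmax -0.1251 630
top axis [0.5837 0.1244 0.2204] yaw 7.09 mark y [-0.05282336 -0.03650703 -0.03248486] 37
```

View pics/d_scene.png

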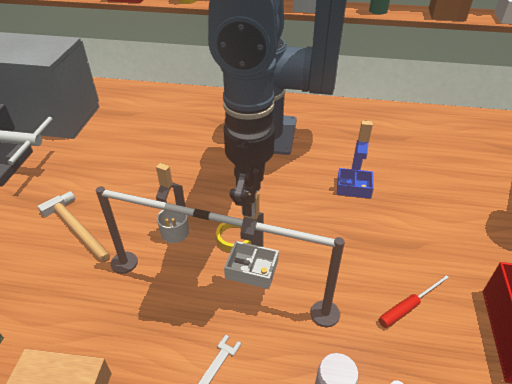

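The hook's lip is over the rail at (253,228), to the left of the tape at (202,214), and the tray is level with its parts in it. I'll lower it to contact.

Call:
carry_out(
  rows=[
    [0,0,0.004,0,0,0,255],
    [0,0,0.008,0,0,0,255],
    [0,0,0.0105,0,0,0,255],
    [0,0,0.0105,0,0,0,255],
    [0,0,0.0105,0,0,0,255],
  ],
)

```text
clock: 6.23
position: [0.5939, 0.065, 0.2445]
tool_rot: [-0.0, 0.749, 0.662, -0.0]
ft_force: [0.8, -0.1, -2.7]
finger_gap: 0.181
grip_force: 49.8
```

Call:
carry_out(
  rows=[
    [0,0,0.001,0,0,0,255],
    [0,0,0.002,0,0,0,255],
    [0,0,0.002,0,0,0,255],
    [0,0,0.002,0,0,0,255],
  ],
)

```text
clock: 6.57
position: [0.5942, 0.065, 0.2439]
tool_rot: [0.0, 0.749, 0.662, 0.001]
ft_force: [-1.1, -0.0, 3.2]
finger_gap: 0.184
grip_force: 50.4
```

Call:
carry_out(
  rows=[
    [-0.003,0,0,0,0,0,255],
    [-0.009,0,0,0,0,0,255],
    [-0.016,0,0,0,0,0,255],
    [-0.023,0,0,0,0,0,255],
    [-0.03,0,0,0,0,0,255],
    [-0.037,0,0,0,0,0,255],
    [-0.044,0,0,0,0,0,255],
    [-0.051,0,0,0,0,0,255],
    [-0.058,0,0,0,0,0,255],
    [-0.065,0,0,0,0,0,255],
    [-0.072,0,0,0,0,0,255],
    [-0.079,0,0,0,0,0,255],
    [-0.085,0,0,0,0,0,255],
    [-0.089,0,0,0,0,0,255],
    [-0.092,0,0,0,0,0,255],
    [-0.092,0,0,0,0,0,255],
    [-0.092,0,0,0,0,0,255],
  ],
)

```text
clock: 7.98
position: [0.5821, -0.0261, 0.2433]
tool_rot: [-0.001, 0.749, 0.662, 0.0]
ft_force: [-3.2, 3.8, 4.4]
finger_gap: 0.182
grip_force: 50.8
```

```bash
python3 n.py e
python3 - <<'E'
import cv2
a=cv2.imread("pics/e_scene.png")[170:300,130:290]; cv2.imwrite("pics/e2.png",cv2.resize(a,None,fx=4.5,fy=4.5,interpolation=cv2.INTER_CUBIC))
E
```

```text
tcp [ 0.5821 -0.0261  0.2433] yaw 82.94 [-3.2  3.8  4.4] 7.9833
scene axis [0.5865 0.1255 0.2209] yaw 7.15 mark y [-0.04050692 -0.02722565 -0.01267253] 99
scene hook toolframe c -5.6 0.4 size 69.4 25.8 ang 0.7 zmax -0.02 224
scene rim toolframe c -0.0 0.8 size 75.8 91.4 ang 0.3 zmax -0.1251 611
top axis [0.5838 0.1242 0.2201] yaw 7.08 mark y None 0
```

View pics/e2.png

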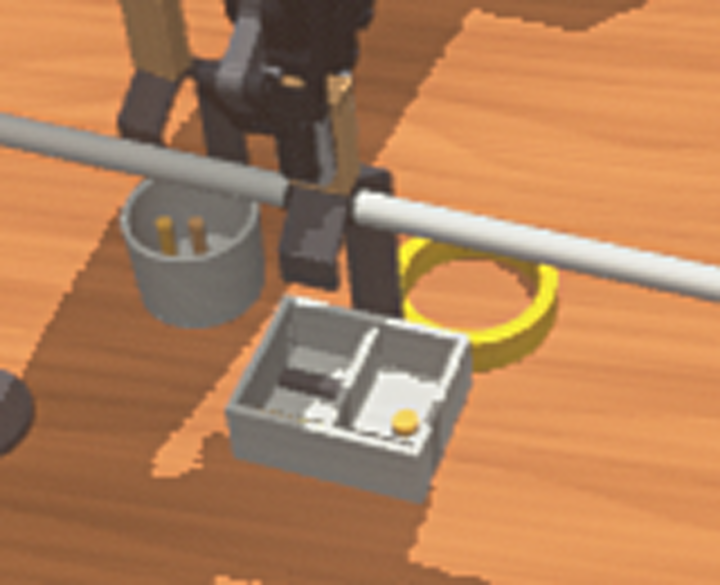

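The hook at (315,235) covers the tape; tape edges just show at about x=285 and x=355. It is about 1 mm short, so I'll nudge it, ease the load and open the gripper.

Call:
carry_out(
  rows=[
    [-0.001,0,0,0,0,0,255],
    [-0.0015,0,0,0,0,0,255],
    [-0.0015,0,-0.0005,0,0,0,255],
    [-0.0015,0,-0.0005,0,0,0,255],
  ],
)

```text
clock: 8.42
position: [0.582, -0.027, 0.2433]
tool_rot: [-0.001, 0.749, 0.662, 0.0]
ft_force: [-2.8, 4.7, 2.1]
finger_gap: 0.181
grip_force: 50.6
```

Call:
carry_out(
  rows=[
    [0,0,0,0,0,0,200],
    [0,0,0,0,0,0,190],
    [0,0,0,0,0,0,170],
    [0,0,0,0,0,0,140],
    [0,0,0,0,0,0,100],
    [0,0,0,0,0,0,80],
    [0,0,0,0,0,0,80],
    [0,0,0,0,0,0,80],
  ],
  newtons=20,
)

```text
clock: 9.08
position: [0.5826, -0.0279, 0.2433]
tool_rot: [0.0, 0.749, 0.662, -0.0]
ft_force: [-0.5, 0.2, -0.1]
finger_gap: 0.69
grip_force: 0.0
```

```bash
python3 n.py f
```

```text
tcp [ 0.5826 -0.0279  0.2433] yaw 82.94 [-0.5  0.2 -0.1] 9.0833
scene axis [0.5864 0.1253 0.2208] yaw 7.14 mark y [-0.03267043 -0.01814806 -0.01318407] 60
scene hook toolframe c -5.9 1.4 size 24.6 69.4 ang 89.7 zmax -0.0201 223
scene rim toolframe c -1.6 1.4 size 91.1 78.0 ang 90.0 zmax -0.1253 619
top axis [0.5838 0.1255 0.2202] yaw 7.16 mark y None 0
```

Call:
carry_out(
  rows=[
    [0,0,-0.01,0,0,0,80],
    [0,0,-0.03,0,0,0,80],
    [0,0,-0.06,0,0,0,80],
    [0,0,-0.09,0,0,0,80],
    [0,-0.03,-0.11,0,0,0,80],
    [0,-0.07,-0.11,0,0,0,80],
    [0,-0.11,-0.11,0,0,0,80],
    [0,-0.15,-0.11,0,0,0,80],
    [0,-0.18,-0.11,0,0,0,80],
    [0,-0.18,-0.11,0,0,0,80],
    [0,-0.18,-0.11,0,0,0,80],
    [0,-0.18,-0.11,0,0,0,80],
  ],
)

```text
clock: 10.18
position: [0.4046, -0.0058, 0.3541]
tool_rot: [0.001, 0.749, 0.662, 0.001]
ft_force: [1.1, 1.2, -0.8]
finger_gap: 0.685
grip_force: 0.0
```

Run:
```python
from h import *
ims=[arm.get_image(n) for n in("scene","top")]
u=np.array([-np.sin(np.radians(-7.13)),np.cos(np.radians(7.13))])
for im in ims:
    w=cloud(im); reg=(abs(w[...,0]-.582)<.07)&(abs(w[...,1]+.026)<.08)
    for nm,lo,hi in(("block",.233,.29),("hook",.19,.212),("rim",.10,.118)):
        q=w[reg&(w[...,2]>lo)&(w[...,2]<hi)]
        if len(q)>10:
            s=(q[:,:2]-[.5825,-.0265])@u*1000
            print(nm,len(q),"along rail mid",np.round((np.percentile(s,1)+np.percentile(s,99))/2,1),np.percentile(s,[1,99]).round(1),"zmax",q[:,2].max().round(4))
    px=im["pixels"]
cv2.imwrite("pics/g.png",np.hstack([cv2.resize(ims[0]["pixels"][160:300,130:270],(400,400),interpolation=2),cv2.resize(ims[1]["pixels"][60:160,240:340],(400,400),interpolation=2)]))
```

```text
block 420 along rail mid 0.5 [-12.2  13.2] zmax 0.2866
hook 102 along rail mid 0.6 [-11.1  12.2] zmax 0.2115
rim 733 along rail mid 0.3 [-44.7  45.2] zmax 0.1179
```

View pics/g.png

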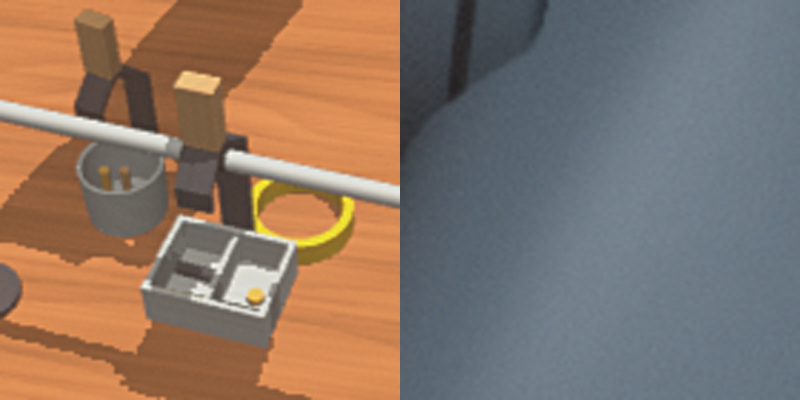

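The tray hangs level with its hook over the tape, at about (200,175) in the crop. It is centred to about 1 mm and the gripper is clear.

```bash
python3 -c "
from rig import arm; print(arm.hand_in())"
```

```text
the job is handed in; nothing more can be done
None
```

The tray was hooked on the rail about 90 mm left of the tape and slid along it without lifting; it now hangs level with its hook about 1 mm from the tape's centre, and the job was handed in at about 10 s on the robot clock with the pot left standing in place.

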